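# Restock the tin lane through its swing flaps

## Robot

A 6-joint arm with a two-finger parallel gripper is mounted at the origin on the work surface. World frame = base frame: x ahead of the robot, y to its left, z up, the work surface at z = 0. Lengths are in m, angles in degrees, forces in N, time in s.
With the tool pointing down it reaches from about 0.325 to 0.85 m from the base axis. Payload 15.5 kg.
Tool frame: the origin (TCP) lies midway between the tips of the shut fingers; the grasp point (between the pads) lies 19 mm behind it; y points along the fingers, x is the direction in which the jaws open and shut, and the axes are right-handed (so a half turn about y gives the same grasp; the last joint's range is limited). The gripper opens to 91 mm and grips with 3 to 60 N. Pads are 32 mm wide; open, the fingers measure 118 mm over their backs; the gripper's body (76 mm by 178 mm) begins 60 mm behind the grasp point.
Start: joints at [65.804, 28.281, 77.091, -0, 74.628, -5.472], TCP at [0.201, 0.592, 0.214] pointing down, gripper open.
Joint ranges: [-166.48, 166.48], [-47.26, 123.95], [12.59, 153.08], [-70.14, 250.14], [6.76, 159.57], [-176.63, 176.63]. Speed limits (degrees/s): [108.29, 108.29, 147.25, 172.46, 172.46, 172.46].

## Interface

Orientations are given as a 3x3 rotation matrix whose columns are the frame's x, y, z axes.
In Python, from bench import ctrl gives the robot as it stands. The module is installed in compiled form; this text tells all that it offers. Calls block until the motion is done:
- ctrl.goto(position, orientation): joint-space move of the TCP to a pose.
- ctrl.move_l(position, vel=0.15, ori=None, contact_N=None): straight line of the TCP; ori=None keeps the orientation; vel is the mean speed in m/s. With contact_N (N) it stops when the force on the tool has changed by that much, and returns True; else False.
- ctrl.movej(angles): joint-space move.
- ctrl.command_gripper(opening): opening from 0.0 (shut) to 1.0 (fully open); the grip force is fixed at half the most; returns when the fingers have stopped.
- ctrl.sleep(seconds).
- ctrl.ik(position, orientation): joint angles nearest the present ones, or None.
- ctrl.read_camera(name): name is "scene" or "side" or "wrist"; returns the picture (400x640x3 uint8, blue, green, red); there is no depth.
- ctrl.camera_params(name): a dict with "fx", "fy", "cx", "cy" (pixels), "pose" (4x4, takes a point from camera to world coordinates); the wrist camera has in their place "T_tool_cam" (4x4, takes a point from camera to tool coordinates, whose origin is the TCP and whose axes are the tool frame's). Camera axes: x right, y up, looking along -z (the intrinsics and any distortion apply to the point x, -y, -z); pixel columns grow to the right and rows downward; lengths in m; the calibration is good to about 2 mm. A picture is of the moment at which its call begins: read the wrist's pose just before it. camera_params takes no time and is no camera call.
A pose or a line that the arm cannot do raises ctrl.MotionError and nothing moves.
- ctrl.sign_off(): hands the job in, once; it reports no verdict.
Readings, each from a call of its own:
- ctrl.current_t(): time.
- ctrl.current_q(): joint angles.
- ctrl.current_dq(): joint speeds.
- ctrl.current_effort(): joint torques, N m.
- ctrl.current_tool_pos(): TCP position.
- ctrl.current_eef_rot(): TCP orientation.
- ctrl.current_contact_force(): force on the tool from outside, world axes, zero at the start.
- ctrl.current_wrist_torque(): the same for the moment, N m.
- ctrl.current_grip_width(): opening from 0.0 (shut) to 1.0 (fully open).
Only numpy, scipy, OpenCV 4.12 (cv2) and the standard library are available. Lean on these libraries where they do the work, as an engineer would, in place of code of your own. Each camera call takes 0.05 s, during which the arm holds its last target.

## Task

Stand the small aluminium tin upright on the plank just in front of the stock lane's orange swing flaps, then push it through them along the plank and press it home against the sprung buffer hidden under the lane's roof: a gentle but firm push held for a moment, never ramming anything. Then take the gripper away so that both flaps swing fully shut behind the tin, leaving it resting against the buffer and the other goods where they are.

Things in the scene. Friction and masses are not known exactly. Their poses are not given: they have to be found in the camera images.
- tin: Small round aluminium tin with a snug lid, 58 mm diameter, 40 mm tall, about 0.1 to 0.2 kg, standing loose on the plank. Origin at the centre of its underside, z up. It is equally round all about, so its yaw means nothing.
- lane: White stock lane fixed to the plank, without a floor: the tin slides on the plank. Origin on the plank (height 0) at the middle of the shut flaps; x points along and into the lane, y left, z up. Side walls 46 mm high, inner faces at y = +-36 mm, run from x = 0 to 190 mm; hinge posts 50 mm high at y = +-39.5 mm. More than 20 N on the lane, its flaps or its buffer would damage it.
- lane_mouth (a point): Middle of the lane's mouth, on the plank at lane x = -46 mm. From here two grey guides, 22 mm high, funnel in from y = +-62 mm to y = +-39 mm at the flaps. In front of it the plank is open.
- lane_roof (a point): Middle of the front top edge of the blue roof, lane x = 80 mm, 50 mm high (underside 46 mm). Before it the lane is open above; behind it, out of sight, is the sprung buffer, its face anywhere from lane x = 105 to 130 mm: only touch tells. It yields 1 mm per 2.5 N, at most 10 mm. Press with 9 to 14 N for half a second: sliding and the flaps take up to 5 N of it, and under 4 N on the buffer is not home.
- flap_left (a joint): Left (lane +y) flap, an orange upright leaf 34 mm long, 3 mm thick, from 3 to 45 mm high, hinged upright at lane x = 0, y = +36 mm. 0 rad is shut; it swings only inwards (lane +x), up to 1.5 rad. A spring (5 to 20 mN m) shuts it on whatever follows the tin: a thing lifted straight up slips free, a thing drawn back between the leaves may be pinched.
- flap_right (a joint): Right flap (lane's -y side), the mirror image of the left one: hinge at lane x = 0, y = -36 mm; 0 rad shut, up to 1.5 rad open inwards.
- airstone: Round black airstone, 56 mm diameter, 24 mm tall plus a 12 mm nipple on top; loose. Origin at the centre of its underside. Leave it alone.
- canister: Blue flip-top canister, 94 mm diameter, 119 mm tall, loose. Origin at the centre of its underside. Leave it alone.
- cave: Brown ceramic cave, an arch 95 mm long (x), 91 mm wide, 46 mm high, loose. Origin on the plank at its middle. Leave it alone.
- ring: White feeding ring lying flat, 90 mm across, 10 mm high, loose. Origin at the centre of its underside. Leave it alone.
- magnet: Green and black algae magnet, 75 x 46 x 53 mm, loose. Origin at the centre of its underside. Leave it alone.
Things that resemble listed ones, but are neither listed nor needed, are in the scene too. There is more than one size of the tin; the one meant has the size given above.

How it is judged:
By the outcome, as a careful person would: the job done as asked, in the order asked, and still so for the second after the job is handed in, with the robot touching nothing.
It also fails if it takes over 70 s, if anything falls off the work surface, if the arm or the gripper's body presses on something with over 40 N, if the wrist force passes 120 N, or if a joint passes its speed limit or range.

## Working session

There is one attempt and no reset: what is moved stays moved. The work goes in short steps, each a Python script; the robot and the scene stay as the last script left them, time stands still between calls to the robot, and variables do not carry over. Pictures are saved under pics/ and viewed, and the job is handed in when it is done.

```bash
mkdir -p pics; python3 - <<'E'
from bench import ctrl
import cv2,numpy as np
np.set_printoptions(precision=4,suppress=True)
for n in ["scene","side","wrist"]:
    im=ctrl.read_camera(n); cv2.imwrite(f"pics/{n}0.png",im); print(n,ctrl.camera_params(n))
print(ctrl.current_t(),ctrl.current_tool_pos(),ctrl.current_eef_rot(),ctrl.current_contact_force())
E
```

```text
scene {'fx': 448.82014334059005, 'fy': 448.82014334059005, 'cx': 313.398984073189, 'cy': 197.80222152995958, 'pose': array([[-0.1104, -0.6225,  0.7748,  1.6944],
       [ 0.9938, -0.0596,  0.0937,  0.1305],
       [-0.0122,  0.7803,  0.6252,  0.9808],
       [ 0.    ,  0.    ,  0.    ,  1.    ]])}
side {'fx': 483.9764764246284, 'fy': 483.9764764246284, 'cx': 314.6960863321469, 'cy': 208.2449290774573, 'pose': array([[ 0.8145,  0.3256, -0.4802, -0.1346],
       [-0.5799,  0.4834, -0.6558, -0.9903],
       [ 0.0186,  0.8126,  0.5825,  0.9375],
       [ 0.    ,  0.    ,  0.    ,  1.    ]])}
wrist {'fx': 280.7636766190439, 'fy': 280.7636766190439, 'cx': 322.3823031902918, 'cy': 196.5113513381629, 'T_tool_cam': array([[ 1.    , -0.0008,  0.0003, -0.0007],
       [ 0.0005,  0.2767, -0.961 , -0.1705],
       [ 0.0007,  0.961 ,  0.2767,  0.0773],
       [ 0.    ,  0.    ,  0.    ,  1.    ]])}
0.15 [0.2005 0.5917 0.2135] [[ 0.321  -0.0003 -0.9471]
 [ 0.9471 -0.0008  0.321 ]
 [-0.0009 -1.      0.    ]] [ 0.1918  0.3713 -0.1811]
```

View pics/scene0.png

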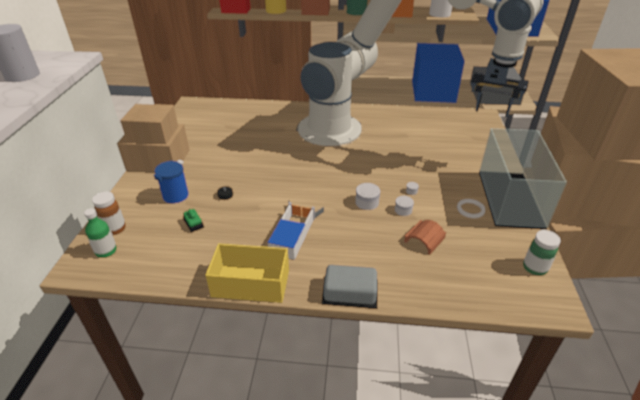

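View pics/side0.png

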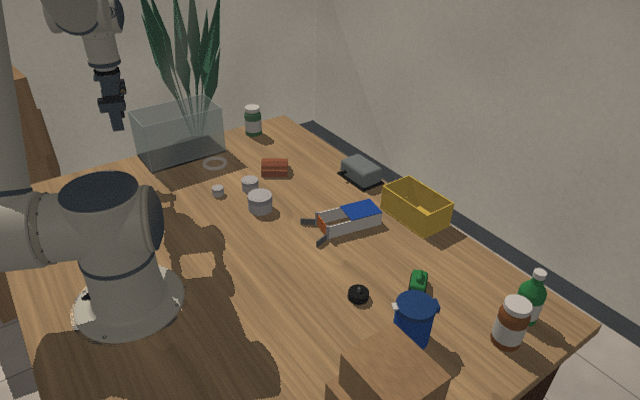

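View pics/wrist0.png

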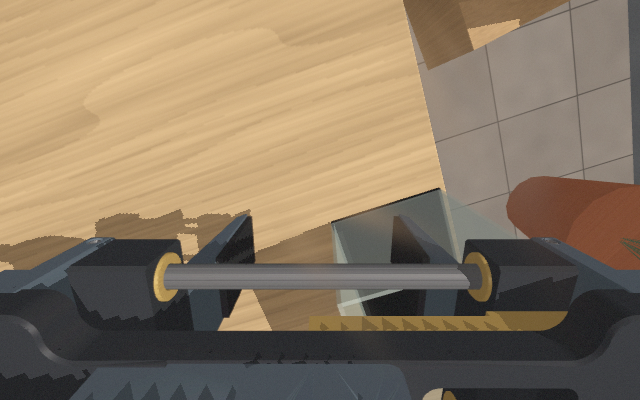

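Three round tins appear in scene: (368,196) large, (404,205) middle, (412,188) small. I'll enlarge both views and measure them.

```bash
cat > h.py <<'E'
import numpy as np,cv2
from bench import ctrl
np.set_printoptions(precision=4,suppress=True)
def ray(n,u,v,P=None):
    p=ctrl.camera_params(n)
    T=p['pose'] if P is None else P
    d=T[:3,:3]@np.array([(u-p['cx'])/p['fx'],-(v-p['cy'])/p['fy'],-1.])
    return T[:3,3],d
def onz(n,u,v,z,P=None):
    o,d=ray(n,u,v,P); return o+d*(z-o[2])/d[2]
def proj(n,X,P=None):
    p=ctrl.camera_params(n); T=p['pose'] if P is None else P
    c=T[:3,:3].T@(np.asarray(X)-T[:3,3]); return np.array([p['cx']+p['fx']*c[0]/-c[2],p['cy']-p['fy']*c[1]/-c[2]])
def wristP():
    T=np.eye(4);T[:3,:3]=ctrl.current_eef_rot();T[:3,3]=ctrl.current_tool_pos()
    return T@ctrl.camera_params('wrist')['T_tool_cam']
E
python3 - <<'E'
import cv2,numpy as np
a=cv2.imread('pics/scene0.png')[165:265,250:450]; b=cv2.imread('pics/side0.png')[165:255,200:400]
cv2.imwrite('pics/crop0.png',np.vstack([cv2.resize(a,None,fx=3.1,fy=3.1,interpolation=cv2.INTER_CUBIC),cv2.resize(b,None,fx=3.1,fy=3.1,interpolation=cv2.INTER_CUBIC)]))
E
```

```text
(no output)
```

View pics/crop0.png

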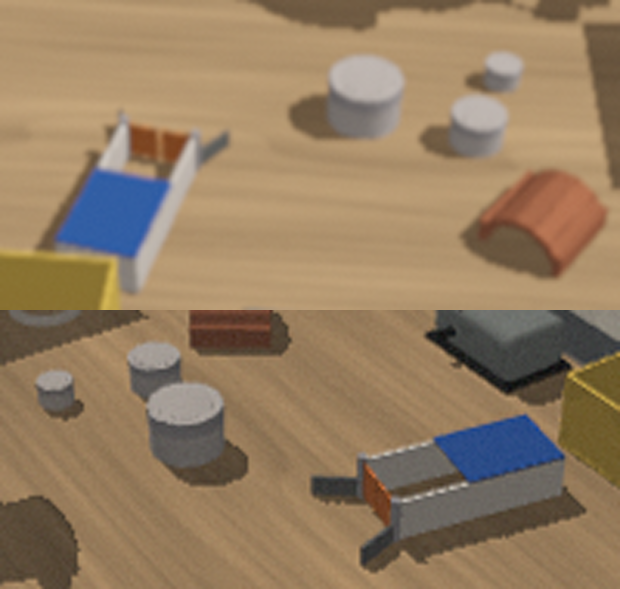

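```bash
python3 - <<'E'
from h import *
a=lambda x,y:(250+x/3.1,165+y/3.1)
b=lambda x,y:(200+x/3.1,165+(y-310)/3.1)
for nm,s,d in [('big',(366,76),(186,403)),('mid',(478,113),(155,357)),('small',(503,67),(56,382))]:
    for z in (.03,.04,.05): print(nm,z,onz('scene',*a(*s),z)[:2],onz('side',*b(*d),z)[:2])
for nm,l,r,y in [('big',328,404,76),('mid',450,507,113),('small',485,522,67)]:
    print(nm,np.linalg.norm(onz('scene',*a(l,y),.04)-onz('scene',*a(r,y),.04)))
print('postsR/L scene',onz('scene',*a(122,122),.05),onz('scene',*a(196,137),.05))
print('posts side',onz('side',*b(398,504),.05),onz('side',*b(363,458),.05))
for p in [(100,170),(168,182),(58,245),(133,257)]: print('roof',onz('scene',*a(*p),.05))
for p in [(435,440),(460,480),(525,416),(562,457)]: print('roof side',onz('side',*b(*p),.05))
E
```

```text
big 0.03 [0.4526 0.1712] [0.5061 0.195 ]
big 0.04 [0.4657 0.1708] [0.4991 0.1819]
big 0.05 [0.4787 0.1703] [0.492  0.1689]
mid 0.03 [0.5067 0.2921] [0.5238 0.2943]
mid 0.04 [0.5192 0.2904] [0.5165 0.2801]
mid 0.05 [0.5316 0.2887] [0.5093 0.2659]
small 0.03 [0.4215 0.3238] [0.409  0.3095]
small 0.04 [0.4349 0.3217] [0.4031 0.2952]
small 0.05 [0.4482 0.3197] [0.3971 0.2809]
big 0.08374084608592003
mid 0.06056217399997278
small 0.04094409640538894
postsR/L scene [ 0.5824 -0.0834  0.05  ] [ 0.5992 -0.0031  0.05  ]
posts side [ 0.5735 -0.0947  0.05  ] [ 0.5893 -0.0149  0.05  ]
roof [ 0.6599 -0.0939  0.05  ]
roof [ 0.6711 -0.0233  0.05  ]
roof [ 0.7698 -0.116   0.05  ]
roof [ 0.7787 -0.0427  0.05  ]
roof side [ 0.6684 -0.0307  0.05  ]
roof side [ 0.6471 -0.0982  0.05  ]
roof side [ 0.7734 -0.0493  0.05  ]
roof side [ 0.7567 -0.1257  0.05  ]
```

The middle tin measures about 60 mm, against 84 and 41 for the others, so it fits the 58 mm description. I'll take wrist views of the lane, then of the tin, to refine both.

```bash
cat >> h.py <<'E'
def R(yawdeg):
    y=np.radians(yawdeg); lx=np.array([np.cos(y),np.sin(y),0]); ly=np.array([-np.sin(y),np.cos(y),0]); 
    return np.column_stack([ly,[0,0,-1],-lx])
E
python3 - <<'E'
from h import *
print(ctrl.current_t())
L=np.array([.588,-.049]);y=np.radians(-12);lx=np.array([np.cos(y),np.sin(y)])
ctrl.goto([*(L+.04*lx),.22],R(-12)); 
P=wristP();im=ctrl.read_camera('wrist');cv2.imwrite('pics/w1.png',im);np.save('w1.npy',P);print(ctrl.current_t())
ctrl.goto([.505,.286,.16],R(-12))
P=wristP();im=ctrl.read_camera('wrist');cv2.imwrite('pics/w2.png',im);np.save('w2.npy',P);print(ctrl.current_t(),ctrl.current_contact_force())
E
```

```text
0.15
2.9417
4.375 [-0.0159  0.0226  0.5761]
```

View pics/w1.png

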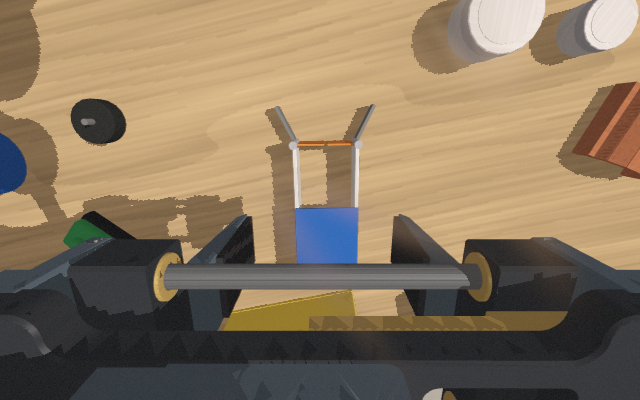

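View pics/w2.png

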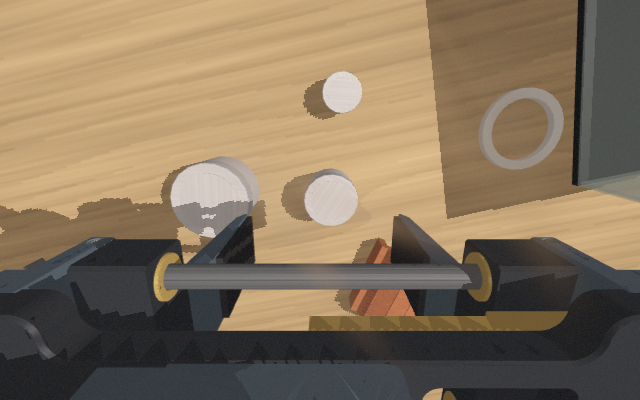

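w2 shows the middle tin's lid at about (331,200). w1 shows the lane, with post tops at (294,146) and (358,144), flaps at row 143 and the roof's front edge at row 208. I'll fit these from masks.

```bash
python3 - <<'E'
from h import *
P1=np.load('w1.npy');P2=np.load('w2.npy')
a=cv2.imread('pics/w1.png');b=cv2.imread('pics/w2.png')
# tin lids
hsv=cv2.cvtColor(b,cv2.COLOR_BGR2HSV)
m=((hsv[...,1]<45)&(hsv[...,2]>165)).astype(np.uint8)*255; m[250:]=0;m[:,430:]=0
m=cv2.morphologyEx(m,cv2.MORPH_OPEN,np.ones((3,3)))
for c in cv2.findContours(m,0,1)[0]:
    if cv2.contourArea(c)>300:
        e=cv2.fitEllipse(cv2.convexHull(c)); 
        pts=np.array([onz('wrist',*p[0],.04,P2)[:2] for p in cv2.convexHull(c)])
        (cc,r)=cv2.minEnclosingCircle(pts.astype(np.float32))
        print('tin',e,onz('wrist',*e[0],.04,P2)[:2],'circ@.04',cc,2*r)
h=cv2.cvtColor(a,cv2.COLOR_BGR2HSV)
bl=((h[...,0]>100)&(h[...,0]<125)&(h[...,1]>130)&(h[...,2]>90)).astype(np.uint8)*255; bl[:,:250]=0;bl[:,400:]=0;bl[262:]=0
c=max(cv2.findContours(bl,0,1)[0],key=cv2.contourArea);print('roof px',cv2.boundingRect(c))
# roof edges per row -> world
L=[];Rr=[]
for v in range(212,255,3):
    u=np.where(bl[v])[0]; L.append(onz('wrist',u.min()-.5,v,.05,P1));Rr.append(onz('wrist',u.max()+.5,v,.05,P1))
for E in (L,Rr):
    E=np.array(E)[:,:2]; f=cv2.fitLine(E.astype(np.float32),2,0,.01,.01).ravel(); print('edge',f,np.degrees(np.arctan2(f[1],f[0])))
x,y,w,hh=cv2.boundingRect(c)
F=[]
for u in range(x+4,x+w-4,3): 
    v=np.where(bl[:,u])[0].min()-.5; F.append(onz('wrist',u,v,.05,P1)[:2])
F=np.array(F);print('front mid',F.mean(0)); f=cv2.fitLine(F.astype(np.float32),2,0,.01,.01).ravel();print('front dir',np.degrees(np.arctan2(f[1],f[0])))
orr=((h[...,0]<14)&(h[...,1]>170)&(h[...,2]>140)).astype(np.uint8)*255; orr[:120]=0;orr[170:]=0;orr[:,:280]=0;orr[:,380:]=0
ys,xs=np.where(orr);print('orange',xs.min(),xs.max(),ys.min(),ys.max())
mid=[]
for u in range(xs.min()+2,xs.max()-1,2):
    vv=ys[xs==u]; 
    if len(vv): mid.append(onz('wrist',u,vv.min()-.5+0.0,.045,P1)[:2])
mid=np.array(mid);f=cv2.fitLine(mid.astype(np.float32),2,0,.01,.01).ravel();print('flap top rear edge mid',mid.mean(0),np.degrees(np.arctan2(f[1],f[0])),'ends',mid[0],mid[-1])
for p in [(294,146),(358,144)]: print('post',onz('wrist',*p,.05,P1))
q=a[95:275,250:400];cv2.imwrite('pics/c1.png',np.hstack([cv2.resize(q,None,fx=2.6,fy=3,interpolation=2),cv2.resize(b[130:310,255:405],None,fx=2.6,fy=3,interpolation=2)]))
E
```

```text
tin ((330.7722473144531, 199.53733825683594), (51.172889709472656, 53.603851318359375), 75.13799285888672) [0.5171 0.2913] circ@.04 (0.5179614424705505, 0.29178282618522644) 0.059569645673036575
tin ((215.4501953125, 186.6991424560547), (55.888427734375, 91.962158203125), 84.89378356933594) [0.4775 0.1738] circ@.04 (0.4828660488128662, 0.16976961493492126) 0.09870809316635132
tin ((341.78619384765625, 91.53736877441406), (39.13491439819336, 41.44239044189453), 7.723453044891357) [0.4119 0.3237] circ@.04 (0.41227951645851135, 0.32366931438446045) 0.03848867863416672
roof px (295, 208, 63, 54)
edge [ 0.9891 -0.1473  0.6895 -0.1035] -8.468977
edge [ 1.     -0.0069  0.7049 -0.0301] -0.3934693
front mid [ 0.6655 -0.0608]
front dir 69.27668
orange 298 352 141 145
flap top rear edge mid [ 0.5806 -0.0444] 76.52926 ends [ 0.5739 -0.0739] [ 0.5888 -0.0151]
post [ 0.5784 -0.082   0.05  ]
post [ 0.5919 -0.0064  0.05  ]
```

View pics/c1.png

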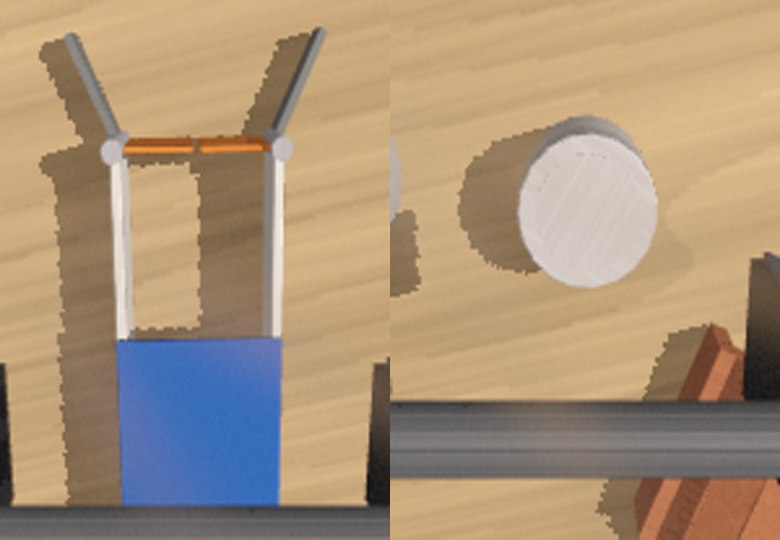

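```bash
python3 - <<'E'
from h import *
P1=np.load('w1.npy');print(P1)
pr=onz('wrist',292.7,145.,.05,P1)[:2];pl=onz('wrist',358.5,144.3,.05,P1)[:2]
rr=onz('wrist',295.4,208.7,.05,P1)[:2];rl=onz('wrist',358.5,207.7,.05,P1)[:2]
gr=onz('wrist',276.9,107.3,.022,P1)[:2];gl=onz('wrist',373.1,105,.022,P1)[:2]
ang=lambda v:np.degrees(np.arctan2(v[1],v[0]))
for n,a,b in (('posts',pr,pl),('roof',rr,rl),('guide',gr,gl)): print(n,(a+b)/2,np.linalg.norm(a-b),ang(b-a)-90)
pm,rm,gm=(pr+pl)/2,(rr+rl)/2,(gr+gl)/2
for v in (rm-pm,pm-gm,rm-gm): print(ang(v),np.linalg.norm(v))
E
```

```text
[[ 0.2064 -0.9403 -0.2706  0.5513]
 [ 0.9785  0.1982  0.0575 -0.0413]
 [-0.0004 -0.2766  0.961   0.3905]
 [ 0.      0.      0.      1.    ]]
posts [ 0.5847 -0.0446] 0.07884394821291725 -11.304508639048393
roof [ 0.6636 -0.0592] 0.08059750737048829 -10.944914652260408
guide [ 0.5407 -0.0359] 0.1202652675536915 -10.60531623787378
-10.501284918204334 0.08022320074443295
-11.079634961963874 0.04480914141377929
-10.708553601417936 0.12503087745584782
```

Wrist measurements agree: the flap middle is at (0.5848, -0.0446) with yaw -10.9°, the post-to-roof distance is 80.2 mm (80 expected), and the tin is at (0.5177, 0.2915). Next I'll pick the tin up and carry it over.

```bash
cat >> h.py <<'E'
YAW=-10.9; L0=np.array([.5848,-.0446])
_y=np.radians(YAW); LX=np.array([np.cos(_y),np.sin(_y)]); LY=np.array([-np.sin(_y),np.cos(_y)])
def lane(x,y,z): return [*(L0+x*LX+y*LY),z]
def Fl():
    f=ctrl.current_contact_force(); return np.array([f[:2]@LX,f[:2]@LY,f[2]])
E
python3 - <<'E'
from h import *
T=[.5177,.2915]
ctrl.command_gripper(.85)
ctrl.goto([*T,.09],R(YAW))
print(ctrl.move_l([*T,.009],vel=.06,contact_N=8),ctrl.current_tool_pos())
ctrl.command_gripper(0.0); print('w',ctrl.current_grip_width(),ctrl.current_t())
ctrl.move_l([*T,.14],vel=.12); print(ctrl.current_grip_width(),ctrl.current_contact_force())
ctrl.goto(lane(-.05,0,.12),R(YAW))
cv2.imwrite('pics/w3.png',ctrl.read_camera('wrist'));cv2.imwrite('pics/s3.png',ctrl.read_camera('side')[100:300,180:420].repeat(3,0).repeat(3,1))
print(ctrl.current_t(),ctrl.current_tool_pos(),ctrl.current_grip_width())
E
```

```text
False [0.5179 0.2916 0.0094]
w 0.6326295808361246 7.1333
0.629414602493165 [ 0.5268 -0.452  -1.5294]
9.7167 [ 0.536 -0.034  0.12 ] 0.6320971421128798
```

View pics/w3.png

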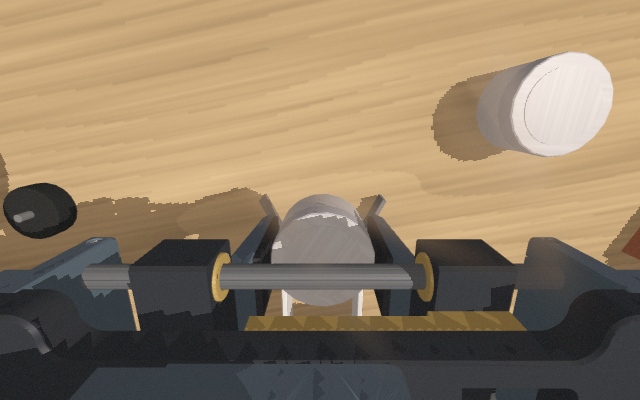

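View pics/s3.png

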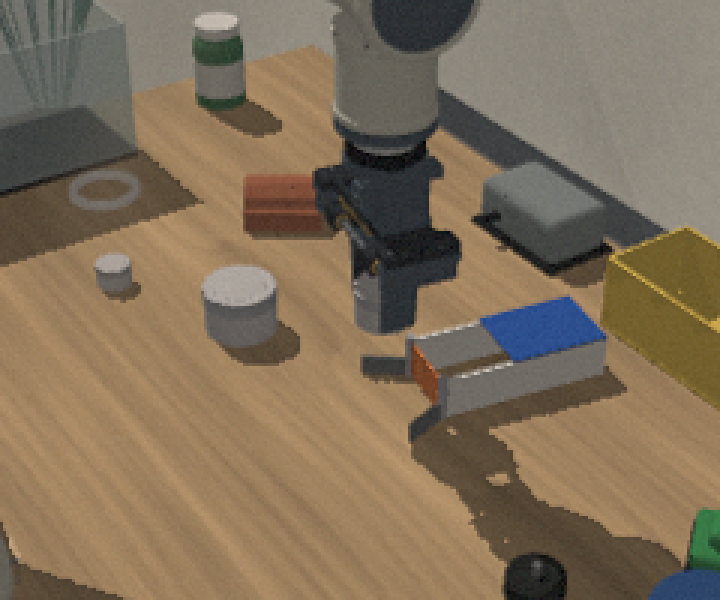

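The tin is held between the pads: the 57.5 mm width confirms it's the right one. In w3 the lane's walls are centred under it. I'll lower it, release, and look.

```bash
python3 - <<'E'
from h import *
ctrl.move_l(lane(-.05,0,.02),vel=.08)
print(ctrl.move_l(lane(-.05,0,.0095),vel=.02,contact_N=4),ctrl.current_tool_pos()[2],Fl())
ctrl.command_gripper(.76); print(ctrl.current_grip_width(),Fl())
ctrl.move_l(lane(-.05,0,.10),vel=.1)
ctrl.command_gripper(0.); 
ctrl.goto(lane(-.115,0,.10),R(YAW))
P=wristP();np.save('w4.npy',P)
cv2.imwrite('pics/w4.png',ctrl.read_camera('wrist'));cv2.imwrite('pics/s4.png',ctrl.read_camera('side')[100:300,180:420].repeat(3,0).repeat(3,1))
print(ctrl.current_t(),Fl())
E
```

```text
True 0.00913079089017554 [-1.6122 -0.5691  7.0082]
0.762797854020607 [0.3896 0.7006 0.3528]
14.7 [-0.3884 -0.4193 -0.1751]
```

View pics/w4.png

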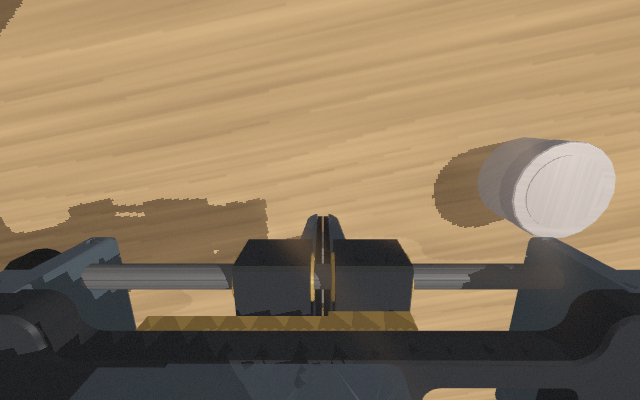

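View pics/s4.png

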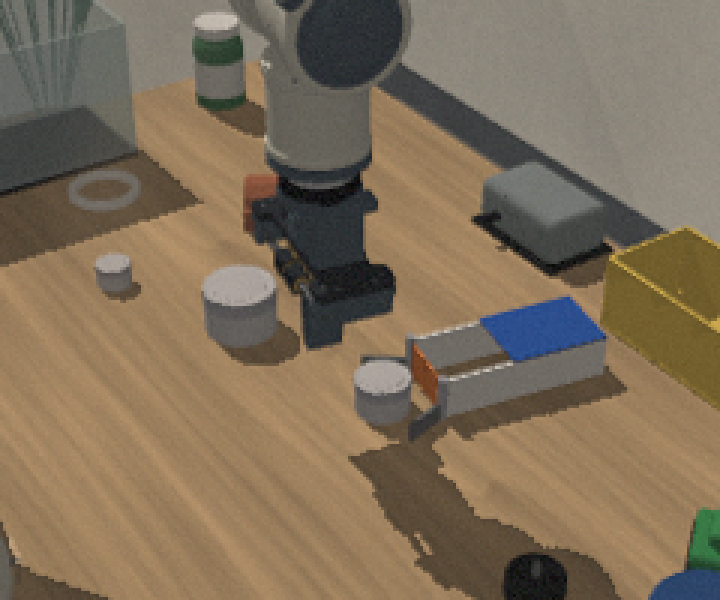

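The tin stands upright in the funnel, at s4 crop (383,390), and the shut fingers are clear behind it. Pushing next, with the force watched throughout.

```bash
python3 - <<'E'
from h import *
Z=.009
def xl(): return (ctrl.current_tool_pos()[:2]-L0)@LX
ctrl.move_l(lane(-.115,0,Z),vel=.08)
b=np.mean([Fl() for _ in range(5)],0);print('base',b)
for x in (-.07,-.04,-.02,0,.02):
    s=ctrl.move_l(lane(x,0,Z),vel=.04,contact_N=9); print(x,s,xl(),Fl()-b)
    if s: break
if not s:
    cv2.imwrite('pics/s5.png',ctrl.read_camera('side')[100:300,180:420].repeat(3,0).repeat(3,1))
    s=ctrl.move_l(lane(.066,0,Z),vel=.015,contact_N=7); print('buf',s,xl(),Fl()-b)
print(ctrl.current_t())
E
```

```text
base [-0.0365 -0.8153  0.3569]
-0.07 False -0.06999744358176663 [-1.5307  1.0107 -0.7916]
-0.04 False -0.03962519442111067 [-0.3942  0.849  -0.1203]
-0.02 False -0.01983483650737512 [ 0.0412  0.9932 -1.0451]
0 False 0.00014018339521190974 [-0.6411 -0.0935  0.3611]
0.02 False 0.020557110536903057 [3.1083 0.8494 0.3158]
buf True 0.03816558139296517 [-0.359   1.5084  0.8149]
21.6333
```

```bash
python3 - <<'E'
from h import *
for i in range(8):
    print((ctrl.current_tool_pos()[:2]-L0)@LX,Fl(),ctrl.current_t()); ctrl.sleep(.05)
cv2.imwrite('pics/s6.png',np.vstack([ctrl.read_camera('side')[150:250,240:410].repeat(3,0).repeat(3,1),ctrl.read_camera('scene')[165:265,220:390].repeat(3,0).repeat(3,1)]))
E
```

```text
0.03816558139296517 [-0.3955  0.6931  1.1718] 21.6333
0.038030577493670926 [1.0646 0.7059 2.6666] 21.6833
0.03795373771585333 [ 1.1301 -0.1911  2.6713] 21.7333
0.037904290750180904 [0.8052 0.3365 2.6058] 21.7833
0.0378394688211948 [ 1.0547 -0.3621  1.2888] 21.8333
0.0378110449306484 [1.4044 0.3707 1.7833] 21.8833
0.03777152746484452 [1.203  0.5747 2.1817] 21.9333
0.03775773266780524 [ 2.5621 -0.6913  1.1905] 21.9833
```

View pics/s6.png

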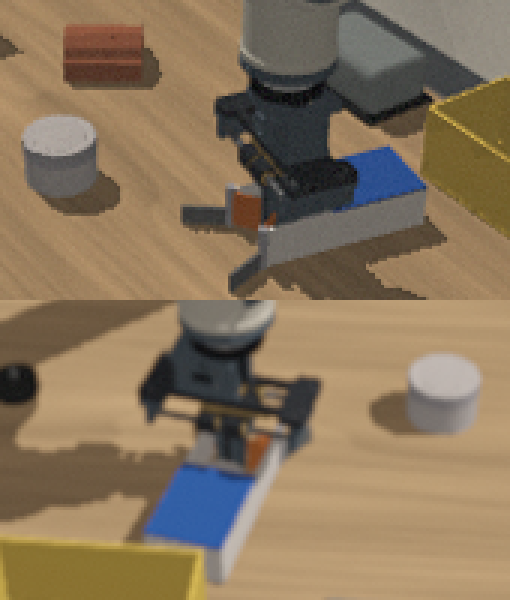

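View pics/s5.png

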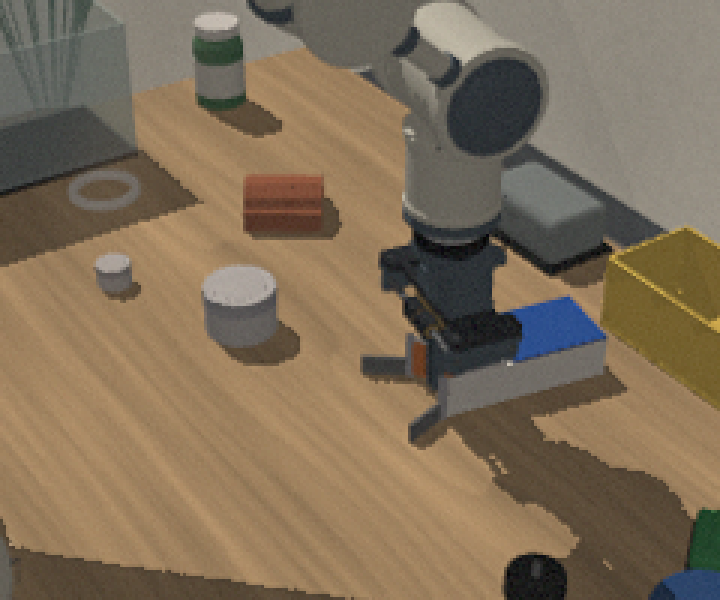

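```bash
cat >> h.py <<'E'
def xl(): return (ctrl.current_tool_pos()[:2]-L0)@LX
def avg(n=6,dt=.02):
    r=[]
    for _ in range(n): r.append(Fl()); ctrl.sleep(dt)
    return np.mean(r,0)
E
python3 - <<'E'
from h import *
x0=xl(); print(x0,avg(10),ctrl.current_t())
for k in range(1,7):
    s=ctrl.move_l(lane(x0+.001*k,0,.009),vel=.01,contact_N=11); f=avg(); print(k,s,xl(),f,ctrl.current_t())
    if s or f[0]<-8: break
E
```

```text
0.03766380291654014 [ 2.2512 -0.1695  1.9659] 22.3
1 False 0.03799859931134373 [-2.6585  0.2516 -1.6665] 22.6917
2 False 0.038982205512778235 [-5.3018 -0.2502 -1.5127] 23.0417
3 False 0.03970147105390878 [-6.5916 -0.0177 -1.3999] 23.3917
4 False 0.04037444587376097 [-7.9895  0.4407 -0.9039] 23.7417
5 False 0.04103969003398086 [-9.1324  0.4472  0.3745] 24.0917
```

The buffer is engaged: force rises about 2 N per mm of travel. I'll go up to about 11.5 N and hold.

```bash
python3 - <<'E'
from h import *
x0=.03766
f=avg(4); k=5
while f[0]>-11.1 and k<9:
    k+=.5; ctrl.move_l(lane(x0+.001*k,0,.009),vel=.008); f=avg(4); print(k,xl(),f)
t=ctrl.current_t(); r=[]
while ctrl.current_t()<t+.9: r.append(Fl()[0]); ctrl.sleep(.03)
r=np.array(r);print('hold',r.mean(),r.min(),r.max(),len(r),xl(),ctrl.current_t())
E
```

```text
5.5 0.0412946196088828 [-10.6693   0.2068   0.4796]
6.0 0.04154528543056754 [-11.6359   0.3171   0.9712]
hold -11.37006577714301 -12.490611417052728 -10.283262563826472 27 0.041530958246335355 25.6917
```

Held for 0.9 s at 11.4 N mean (10.3 to 12.5). Now I'll ease the pressure off and lift straight up.

```bash
python3 - <<'E'
from h import *
xc=.04366
while xc>.0345:
    xc-=.001; ctrl.move_l(lane(xc,0,.009),vel=.01); f=avg(3); print(round(xc,4),xl(),f)
    if f[0]>0.3: break
p=ctrl.current_tool_pos()
for z in (.02,.035,.05,.1):
    s=ctrl.move_l(lane(xc,0,z),vel=.05,contact_N=8); print(z,s,avg(3))
    if s: break
if not s: ctrl.goto(lane(.04,0,.22),R(YAW))
P=wristP();np.save('w7.npy',P);cv2.imwrite('pics/w7.png',ctrl.read_camera('wrist'));print(ctrl.current_t())
E
```

```text
0.0427 0.04087292065543761 [-9.9852 -0.3958 -0.2512]
0.0417 0.04028130690292089 [-7.6399 -0.1035 -0.2508]
0.0407 0.03968612706407077 [-6.3003  0.0904 -1.5492]
0.0397 0.03926167452069796 [-5.1983  0.0583 -2.0841]
0.0387 0.03869351945385359 [-4.1907 -0.1838 -2.2232]
0.0377 0.037929767395939507 [-2.1409  0.0591 -1.4659]
0.0367 0.037208229250732985 [-0.0834 -0.3635  0.096 ]
0.0357 0.03568247755646801 [ 0.4689  0.1795 -0.1145]
0.02 False [ 0.2796 -0.2595  0.4685]
0.035 False [-0.4095  0.0423 -0.102 ]
0.05 False [-0.7008 -0.5106 -0.1673]
0.1 False [-0.148   0.2329  0.0519]
31.3083
```

View pics/w7.png

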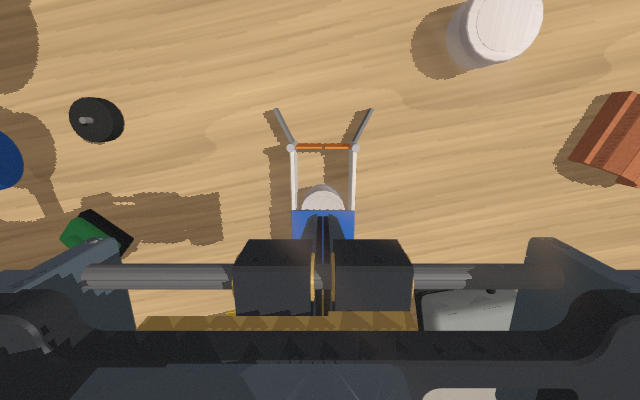

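Both flaps look shut (row 147), and the tin shows under the roof edge at (322,195). I'll move the arm clear and run final checks.

```bash
python3 - <<'E'
from h import *
P=np.load('w7.npy'); im=cv2.imread('pics/w7.png')
g=im[175:212,322].astype(int); print(g.sum(1))
for v in (184,185,186,187):
  print(v,(onz('wrist',322,v,.04,P)[:2]-L0)@LX)
ctrl.goto([.35,.35,.3],R(YAW))
S=[]
a=ctrl.read_camera('side');b=ctrl.read_camera('scene')
cv2.imwrite('pics/f_side.png',a);cv2.imwrite('pics/f_scene.png',b)
c=[cv2.resize(a[190:250,290:390],None,fx=7,fy=4.5,interpolation=2),cv2.resize(b[195:255,255:355],None,fx=7,fy=4.5,interpolation=2)]
cv2.imwrite('pics/f_crop.png',np.vstack(c))
for n in('side','scene'):
    d=cv2.absdiff(cv2.imread(f'pics/{n}0.png'),a if n=='side' else b)
    cv2.imwrite(f'pics/d_{n}.png',np.minimum(d*3,255))
cv2.imwrite('pics/d.png',np.hstack([cv2.resize(cv2.imread('pics/d_side.png'),(400,250)),cv2.resize(cv2.imread('pics/d_scene.png'),(400,250))]))
print(ctrl.current_t(),Fl())
E
```

```text
[483 472 472 459 459 466 464 468 469 408 394 402 397 388 383 430 568 575
 582 588 586 586 591 582 575 575 574 580 583 579 580 580 585 595 596 312
 349]
184 0.04718664596453369
185 0.04850797972975802
186 0.04983200362133619
187 0.05115872586295204
33.2 [-0.6427 -0.1555  0.0598]
```

View pics/f_crop.png

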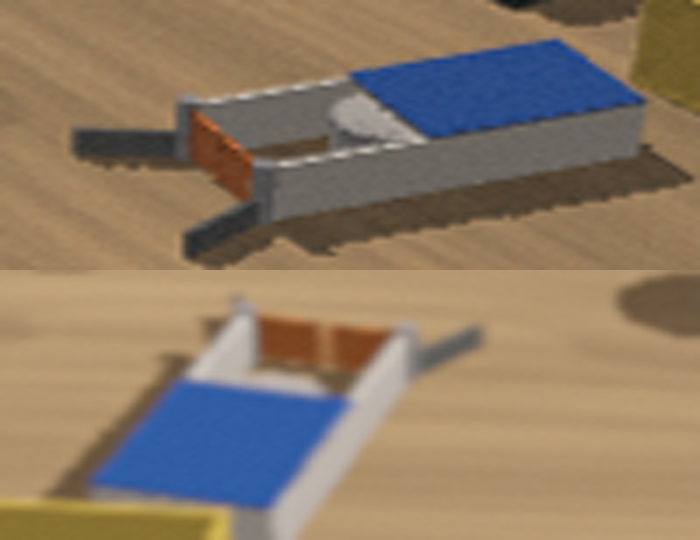

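View pics/d.png

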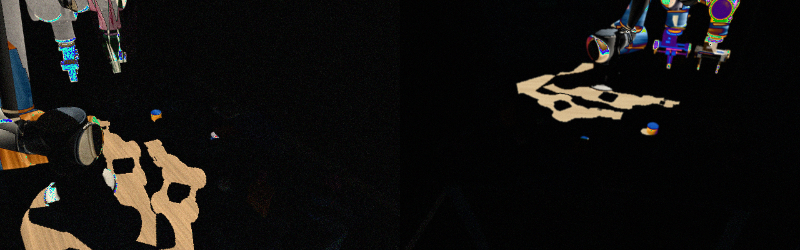

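Both flaps are shut and the tin is upright under the roof edge. The image differences show only the tin's two places, the arm and its shadows. Handing in.

```bash
python3 - <<'E'
from h import *
ctrl.sleep(.3);ctrl.sign_off();print(ctrl.current_t())
E
```

```text
the job is handed in; nothing more can be done
the job is handed in; nothing more can be done
```

The tin is home against the buffer with both flaps shut behind it, and I handed the job in at about 33.5 s of robot time. No verdict was reported.

- **Tin:** I picked the middle of the three tins. It measured about 60 mm across in the images and 57.5 mm between the jaws.
- **Placing:** I stood it upright with its centre 50 mm in front of the flaps.
- **Push:** With the fingers shut I slid it through the flaps. The buffer answered when the TCP was at lane x of about 38 mm. I held the press for 0.9 s at a mean of 11.4 N, with readings from 10.3 to 12.5 N, then eased off to zero and lifted straight up.
- **Last checks:** The side and scene pictures show both flaps shut and the tin upright, part-way under the roof. Compared with the first pictures, the only differences I could see were the tin, the arm and its shadows.

**Doubts:**
- **Buffer contact:** It is out of sight, so I infer it from touch: the tin followed the fingers back until the force reached about zero.
- **Tin's rear edge:** By touch it is at lane x of about 53 mm, by camera about 55 mm, which is within the calibration error.
- **Force readings:** They carried about 1 N of noise. While the arm settled after the first contact stop they briefly read about +2 N with no clear cause.

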